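Find the loose bolt under the glass and hold its cap open

TASK

Lift the coated glass plate off the stage by its long edges, without touching its coated face, and lay it squarely across the two rails of the white rest. Then tap down on the shut caps of the three bolts one after another, left, middle, right, to find the one that is loose and gives under the tap. Pinch the tongue of that bolt's cap, lift the cap well past half open and finish while still holding it up; leave the other two caps shut, the plate on its rest, and the things standing round about alone.

Things in the scene. Friction and masses are not known exactly. Their poses are not given: they have to be found in the camera images.
- stage: A low aluminium base, 74 (x) x 262 (y) x 14 mm high, fixed on the worktop. Origin: centre of its underside; y runs along it (to the robot's left when it is not turned), x points away from the robot. An upright end block (46 x 16 mm in plan, top 72 mm above the worktop) stands at y = +116 and y = -116 mm; the glass plate lies across the two. Three capped bolts stand between them at y = +66 (left), 0 (middle) and -66 mm (right).
- glass_plate: A loose clear glass plate, 54 (x) x 250 (y) x 6 mm, about 0.2 kg. Origin: centre of its underside. It lies at the start across the stage's end blocks, above the bolts, underside 72 mm above the worktop. It can be pinched across its 54 mm width at mid length; below it there the caps are 21 mm lower.
- coating: The delicate coated area in the middle of the plate's upper face, 40 x 200 mm, standing 0.5 mm above the glass; its frame is the plate's. Not to be touched.
- rest: A white rest for the plate, fixed on the worktop: a foot 84 (x) x 170 (y) x 5 mm with two rubber-topped rails, each 80 mm long in x and 12 mm wide, at y = +70 and -70 mm, tops 30 mm above the worktop. Origin: centre of its underside. The plate belongs across both rails, centred, its long side along the rest's y.
- bolt_a: One of three like capped bolts; exactly one is loose; which stands left, middle or right changes. Origin: on its axis at its foot on the stage, 14 mm above the worktop; axes as the stage. The shut grey cap is 35 (x) x 30 (y) mm, flat top 37 mm above the origin; its tongue sticks out to the robot. Pressed down on the cap, a tight bolt stays; the loose one sinks 7 mm on a soft spring (1 to 5 N) and returns.
- cap_a (a joint): Angle of bolt_a's cap: 0 shut, 1.4 rad fully open. Its hinge runs along y, 19 mm behind (+x of) the bolt's axis and 26 mm above the bolt's origin; the tongue swings up and away from the robot. A weak spring always pulls it shut (0.5 to 1.5 N at the tongue).
- tongue_a (a point): Point to grip on the tongue of bolt_a's cap, moving with it: the tongue is 12 wide (y), 8 thick (z) and stands 36 mm out of the cap; the point is its middle in width and thickness, 24 mm in front of the cap and 61 mm from the hinge in x, 6 mm above it; nothing is beside it, and the stage is 28 mm below.
- bolt_b: One of three like capped bolts; exactly one is loose; which stands left, middle or right changes. Origin: on its axis at its foot on the stage, 14 mm above the worktop; axes as the stage. The shut grey cap is 35 (x) x 30 (y) mm, flat top 37 mm above the origin; its tongue sticks out to the robot. Pressed down on the cap, a tight bolt stays; the loose one sinks 7 mm on a soft spring (1 to 5 N) and returns.
- cap_b (a joint): Angle of bolt_b's cap: 0 shut, 1.4 rad fully open. Its hinge runs along y, 19 mm behind (+x of) the bolt's axis and 26 mm above the bolt's origin; the tongue swings up and away from the robot. A weak spring always pulls it shut (0.5 to 1.5 N at the tongue).
- tongue_b (a point): Point to grip on the tongue of bolt_b's cap, moving with it: the tongue is 12 wide (y), 8 thick (z) and stands 36 mm out of the cap; the point is its middle in width and thickness, 24 mm in front of the cap and 61 mm from the hinge in x, 6 mm above it; nothing is beside it, and the stage is 28 mm below.
- bolt_c: One of three like capped bolts; exactly one is loose; which stands left, middle or right changes. Origin: on its axis at its foot on the stage, 14 mm above the worktop; axes as the stage. The shut grey cap is 35 (x) x 30 (y) mm, flat top 37 mm above the origin; its tongue sticks out to the robot. Pressed down on the cap, a tight bolt stays; the loose one sinks 7 mm on a soft spring (1 to 5 N) and returns.
- cap_c (a joint): Angle of bolt_c's cap: 0 shut, 1.4 rad fully open. Its hinge runs along y, 19 mm behind (+x of) the bolt's axis and 26 mm above the bolt's origin; the tongue swings up and away from the robot. A weak spring always pulls it shut (0.5 to 1.5 N at the tongue).
- tongue_c (a point): Point to grip on the tongue of bolt_c's cap, moving with it: the tongue is 12 wide (y), 8 thick (z) and stands 36 mm out of the cap; the point is its middle in width and thickness, 24 mm in front of the cap and 61 mm from the hinge in x, 6 mm above it; nothing is beside it, and the stage is 28 mm below.
- beaker: Plain glass beaker, 54 mm across, 69 mm high, loose bystander; origin at the centre of its underside.
- cup: Specimen cup with a screw lid, 72 mm across, 76 mm high, loose bystander; origin at the centre of its underside.
- timer: Small bench timer, 68 x 68 x 20 mm, loose bystander; origin at the centre of its underside.

How it is judged:
On the way, in this order (a step that is already met when the one before it is completed fails the run):
1. the plate lies across both rails of the rest, let go (horizontal distance between glass_plate and rest below 0.03 m and height (world z) of glass_plate between 0.026 and 0.036 m and angle between glass_plate's own z axis and vertical below 0.06 rad and angle between the y axis of glass_plate and the y axis of rest, either way round below 0.25 rad and contact force between glass_plate and rest above 0.3 N and contact force between glass_plate and the fingers below 0.1 N), for 0.2 s.
2. the left bolt is tapped, its cap shut (((y of bolt_a in the frame of stage between 0.033 and 0.1 m and contact force between bolt_a and the fingers above 1.5 N and value of joint cap_a below 0.2 rad) or (y of bolt_b in the frame of stage between 0.033 and 0.1 m and contact force between bolt_b and the fingers above 1.5 N and value of joint cap_b below 0.2 rad) or (y of bolt_c in the frame of stage between 0.033 and 0.1 m and contact force between bolt_c and the fingers above 1.5 N and value of joint cap_c below 0.2 rad))), for 0.01 s.
3. the middle bolt is tapped, its cap shut (((y of bolt_a in the frame of stage between -0.033 and 0.033 m and contact force between bolt_a and the fingers above 1.5 N and value of joint cap_a below 0.2 rad) or (y of bolt_b in the frame of stage between -0.033 and 0.033 m and contact force between bolt_b and the fingers above 1.5 N and value of joint cap_b below 0.2 rad) or (y of bolt_c in the frame of stage between -0.033 and 0.033 m and contact force between bolt_c and the fingers above 1.5 N and value of joint cap_c below 0.2 rad))), for 0.01 s.
4. the right bolt is tapped, its cap shut (((y of bolt_a in the frame of stage between -0.1 and -0.033 m and contact force between bolt_a and the fingers above 1.5 N and value of joint cap_a below 0.2 rad) or (y of bolt_b in the frame of stage between -0.1 and -0.033 m and contact force between bolt_b and the fingers above 1.5 N and value of joint cap_b below 0.2 rad) or (y of bolt_c in the frame of stage between -0.1 and -0.033 m and contact force between bolt_c and the fingers above 1.5 N and value of joint cap_c below 0.2 rad))), for 0.01 s.
5. the loose bolt's cap is held lifted past half open (value of joint cap_a above 0.7 rad and contact force between bolt_a and the fingers above 0.5 N), for 0.3 s.
At the end, for the whole second after the job is handed in: The fingers hold the loose bolt's cap lifted past half open (over 0.7 rad of 1.4, contact over 0.5 N), the other two caps are shut (under 0.1 rad), and the plate lies released and flat on both rails of the rest, its centre within 30 mm of the rest's and within 0.25 rad of square (all of step 1 and all of step 5 and value of joint each of cap_b, cap_c below 0.1 rad); the arm keeps its last pose, push and grip.
It fails at once if the coated face of the plate is touched by the fingers (contact force between coating and the fingers above 0.3 N).
It fails at once if the cap of a tight bolt is lifted (value of joint any of cap_b, cap_c above 0.3 rad).
It fails at once if a bystander is moved (distance of any of beaker, cup, timer from where it was at the start of the episode above 0.03 m).
It also fails if it takes over 58 s, if anything falls off the work surface, if the arm or the gripper's body presses on something with over 40 N, if the wrist force passes 120 N, or if a joint passes its speed limit or range.

ROBOT

A 7-joint arm with a two-finger parallel gripper is mounted at the origin on a cart in front of the work surface, level with it; the furniture and walls round the work are solid. World frame = base frame: x ahead of the robot, y to its left, z up, the work surface at z = 0. Lengths are in m, angles in rad, forces in N, time in s.
With the tool pointing down it reaches from about 0.425 to 0.925 m from the base axis. Payload 6.8 kg.
Tool frame: the origin (TCP) lies on the mounting face of the last link; the fingertips stand 173 mm ahead of it and the grasp point (between the pads) lies 155 mm ahead of it; z points along the fingers, y is the line along which they close (so a half turn about z gives the same grasp; the last joint's range is limited). The gripper opens to 85 mm and grips with 20 to 120 N. Pads are 22 mm wide; open, the fingers measure 114 mm over their backs; the gripper's body (76 mm by 85 mm) begins 54 mm behind the grasp point. The pads swing forward as they close: fully open they stand 13 mm farther back than shut.
Start: joints at [1.136, 0.477, 0.022, 1.555, -0.011, 1.109, -0.083], TCP at [0.217, -0.639, 0.405] pointing down, gripper open.
Joint ranges: [-2.96, 2.96], [-0.34, 2.1], [-1.41, 1.46], [0.24, 2.44], [-1.37, 4.51], [0.17, 1.92], [-2.96, 2.96]. Speed limits (rad/s): [2.39, 2.39, 3.14, 3.14, 3.14, 3.14, 3.14].

INTERFACE

Orientations are given as a rotation vector (axis times angle).
In Python, from bench import r gives the robot as it stands.
- The arm moves only by the tool arm_command, never from a script. Its argument "plan" is a list of rows, each an object of numbers: "claw": the closure, from 0 (fully open) to 1 (shut); "tx", "ty", "tz": the shift along the tool's x, y, z in m; "ax", "ay", "az": the turn, a rotation vector about the tool's x, y, z in degrees. A call has exactly 10 rows; each row shifts and turns the commanded pose from where the row before left it, along the tool's axes as they then stand; what a row does not reach is not made up. A row lasts 1/12 s, in which the tool goes at most 41.7 mm and 7.16 degrees, less where a joint would pass 70% of its speed; a pose out of reach is approached as far as the arm can. A call is refused whole if a number of a shift passes 0.0417 or a number of a turn 7.16, either way. A call with a gripper value outside its range is refused whole. The fingers move at their own pace and stop on an object; "squeeze" is the grip in N (left out, the last holds). Time passes only in rows, so rows that do not move let the fingers close, or fill a call up. It gives the time, the measured TCP pose, the force, the opening and the grip force at its end, in the units of the state.
- r.get_obs(): the state, without advancing time (a new reading comes with each control period).
- r.grab_frame(name): name is "side" or "top" or "wrist"; returns the picture (384x512x3 uint8, red, green, blue); there is no depth.
- r.camera_model(name): a dict with "fx", "fy", "cx", "cy" (pixels), "position" and "orientation" of the camera in the world; the wrist camera has in their place "tool_from_camera" (4x4, takes a point from camera to tool coordinates, whose origin is the TCP and whose axes are the flange's). Camera axes: x right, y up, looking along -z (the intrinsics and any distortion apply to the point x, -y, -z); pixel columns grow to the right and rows downward; lengths in m; the calibration is good to about 2 mm. The wrist camera is an equidistant fisheye: a pixel r from the principal point sees the ray r / f radians off the axis. A picture is of the moment at which its call begins: read the wrist's pose just before it. camera_model takes no time and is no camera call.
- r.hand_in(): hands the job in; it is judged then, once.
Trained networks look in the newest picture that a camera, given by its name, has taken for a name from the list of things; names that differ only in an ending like _2 or _b are one class to them, and where a whole thing is asked for, a point or a joint stands for the part that bears it (a point fixed in the world has none). Each returns a list of dicts, best first, with "confidence" (0 to 1); they miss things now and then, are a little off and sometimes report something else, mostly with a low value. They report only what shows in the picture. A call takes as long as a camera call.
- r.boxes_of(target, camera): "location" ([x, y, z] in m, in the coordinates of the camera as it stood for that picture, good to about 4 mm: the middle of the surface that is visible of it).
- r.tip_of(target, camera): "location" ([x, y, z] in m, in the coordinates of the camera as it stood for that picture, good to about 4 mm: a listed point, or the origin of a listed thing).
The state is a dict: "clock": time; "joints": joint angles; "qvel": joint speeds; "tau": joint torques, N m; "tcp_pos": TCP position; "orientation": TCP orientation; "contact_force": force on the tool from outside, world axes, zero at the start; "moment": the same for the moment, N m; "grip_width": finger opening in m; "gripper_force": force on a finger pad.
Only numpy, scipy, OpenCV 4.12 (cv2) and the standard library are available. Lean on these libraries where they do the work, as an engineer would, in place of code of your own. Each camera call takes 0.05 s, during which the arm holds its last target. There are 200 camera calls.

## Working session

There is one attempt and no reset: what is moved stays moved. The work goes in short steps, Python scripts to look and compute and a tool call to move; the robot and the scene stay as the last step left them, time stands still between calls to the robot, and variables do not carry over. Pictures are saved under pics/ and viewed, at most 15 in all, crops included, and the job is handed in when it is done.

Besides the shell and the picture viewer there is one more tool, called after ">>>" by a JSON object that holds its "method" and its "body", one argument or row to a line. arm_command: Moves the arm, as the interface text tells. Its arguments: {"type":"object","properties":{"plan":{"type":"array","items":{"type":"object","properties":{"claw":{"type":"number"},"tx":{"type":"number"},"ty":{"type":"number"},"tz":{"type":"number"},"ax":{"type":"number"},"ay":{"type":"number"},"az":{"type":"number"}}}},"squeeze":{"type":"number"}},"required":["plan"]}

```bash
mkdir -p pics; ls
cat > h.py <<'E'
import numpy as np, cv2
from scipy.spatial.transform import Rotation as R
from bench import r
def campose(cam):
    m=r.camera_model(cam)
    if "tool_from_camera" in m:
        o=r.get_obs(); T=np.eye(4); T[:3,:3]=R.from_rotvec(o["orientation"]).as_matrix(); T[:3,3]=o["tcp_pos"]
        return T@np.array(m["tool_from_camera"])
    T=np.eye(4); q=np.array(m["orientation"]); 
    T[:3,:3]=q if q.shape==(3,3) else R.from_rotvec(q).as_matrix(); T[:3,3]=m["position"]; return T
def find(names,cam,fn="tip_of",save=None):
    T=campose(cam); im=r.grab_frame(cam)
    if save: cv2.imwrite("pics/"+save,cv2.cvtColor(im,cv2.COLOR_RGB2BGR))
    for n in names:
        for d in getattr(r,fn)(n,cam)[:4]:
            p=T@np.r_[d["location"],1]; print(cam,fn,n,round(d["confidence"],2),np.round(p[:3],4))
E
python3 - <<'E'
from h import *
print({k:np.round(v,4) for k,v in r.get_obs().items()})
for c in("top","side","wrist"): print(c,r.camera_model(c))
N=["stage","glass_plate","rest","bolt_a","tongue_a","beaker","cup","timer"]
find(N,"top",save="top0.png"); find(N,"side",save="side0.png")
E
```

```text
pics
{'clock': np.float64(0.0), 'joints': array([ 1.1359,  0.4778,  0.0223,  1.5565, -0.0115,  1.1093, -0.0831]), 'qvel': array([0.0004, 0.0005, 0.0006, 0.0001, 0.0009, 0.0009, 0.001 ]), 'tau': array([ 2.00000e-04, -5.96451e+01,  1.60800e+00, -2.81198e+01,
        1.25000e-02,  9.40000e-03,  0.00000e+00]), 'tcp_pos': array([ 0.2166, -0.639 ,  0.4037]), 'orientation': array([-3.0979e+00, -5.1080e-01,  7.0000e-04]), 'contact_force': array([ 0.5499, -0.4423,  0.8332]), 'moment': array([-0.0166, -0.0208,  0.0042]), 'gripper_force': np.float64(0.0), 'grip_width': np.float64(0.0854)}
top {'fx': 368.21212947437124, 'fy': 368.21212947437124, 'cx': 253.59351140246028, 'cy': 186.85377761015388, 'position': array([ 0.48360756, -0.08267754,  1.27393831]), 'orientation': array([ 0.0616071 , -0.05662648, -1.58671369])}
side {'fx': 447.6016810777582, 'fy': 447.6016810777582, 'cx': 252.80023581410566, 'cy': 195.26920661884142, 'position': array([-0.55551139, -0.22372109,  0.94048057]), 'orientation': array([ 0.75247902, -0.6736977 , -1.34909644])}
wrist {'fx': 297.3186396354542, 'fy': 297.3186396354
[... 1038 characters left out ...]
4 [ 0.5093 -0.1302 -0.0014]
top tip_of cup 0.88 [ 0.4332 -0.4106  0.002 ]
top tip_of cup 0.59 [ 0.511  -0.1303  0.0143]
top tip_of timer 0.58 [ 6.976e-01 -1.383e-01 -2.000e-04]
side tip_of stage 0.59 [ 5.104e-01 -1.284e-01 -1.000e-04]
side tip_of glass_plate 0.56 [ 0.5102 -0.1341  0.0719]
side tip_of rest 0.92 [5.100e-01 2.261e-01 2.000e-04]
side tip_of bolt_a 0.69 [ 0.5159 -0.1298  0.0108]
side tip_of bolt_a 0.5 [ 0.532  -0.1942  0.0135]
side tip_of tongue_a 0.5 [ 0.4731 -0.1415  0.0465]
side tip_of tongue_a 0.41 [ 0.4822 -0.2049  0.0406]
side tip_of beaker 0.81 [ 7.220e-01  1.538e-01 -6.000e-04]
side tip_of cup 0.96 [ 0.4324 -0.4089 -0.0012]
side tip_of timer 0.66 [ 0.7006 -0.141   0.0016]
```

View pics/top0.png

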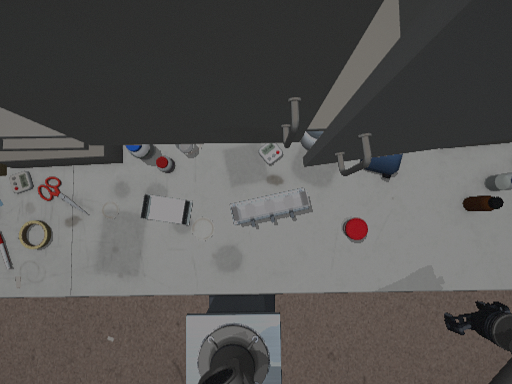

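View pics/side0.png

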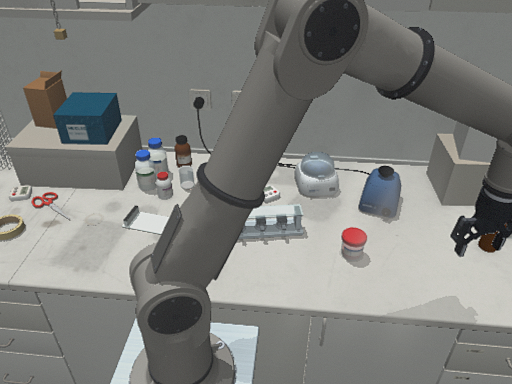

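The top picture shows the stage with the plate at about (270,207), turned slightly; its bolts' tongues point to the robot at about (253,224), (272,218) and (292,214). The rest is at (167,210), the timer at (270,152), the beaker at about (187,147) and the cup at (356,229). The side view agrees. The networks match all of this (stage centre about (0.509,-0.130), yaw about 0.17). I'm moving above the plate now.

>>> {"method": "arm_command", "body": {
  "plan": [
    {"tx":0.031,"ty":-0.027,"claw":0},
    {"tx":0.031,"ty":-0.027,"claw":0},
    {"tx":0.031,"ty":-0.027,"claw":0},
    {"tx":0.031,"ty":-0.027,"claw":0},
    {"tx":0.031,"ty":-0.027,"claw":0},
    {"tx":0.031,"ty":-0.027,"claw":0},
    {"tx":0.031,"ty":-0.027,"claw":0},
    {"tx":0.031,"ty":-0.027,"claw":0},
    {"tx":0.031,"ty":-0.027,"claw":0},
    {"tx":0.031,"ty":-0.027,"claw":0}
  ],
  "squeeze": 30
}}

```text
invalid input at $.plan[0]: expected keys claw, tx, ty, tz, ax, ay, az
```

```bash
cat >> h.py <<'E'
from scipy.linalg import logm
def twist(p,phi,n,tilt=0):
    """equal rows taking the tool to p, pointing down, tool x at yaw phi (deg)"""
    o=r.get_obs(); A=np.eye(4); A[:3,:3]=R.from_rotvec(o["orientation"]).as_matrix(); A[:3,3]=o["tcp_pos"]
    B=np.eye(4); B[:3,:3]=(R.from_euler("z",phi,degrees=True)*R.from_euler("x",180,degrees=True)).as_matrix(); B[:3,3]=p
    D=np.linalg.inv(A)@B; w=R.from_matrix(D[:3,:3]).as_rotvec()
    L=np.real(logm(D)); S=np.eye(4); 
    from scipy.linalg import expm
    E=expm(L/n); print("at",np.round(A[:3,3],4),"yaw",round(np.degrees(np.arctan2(A[1,0],A[0,0])),2),"t",round(float(o["clock"]),2),"F",np.round(o["contact_force"],1))
    print("total",np.round(D[:3,3],4),np.round(np.degrees(w),2)," per row",np.round(E[:3,3],4),np.round(np.degrees(w)/n,2))
E
python3 - <<'E'
from h import *
twist([0.505,-0.15,0.40],99.7,12)
twist([0.505,-0.15,0.40],99.7,20)
E
```

```text
at [ 0.2167 -0.6393  0.4047] yaw 18.72 t 0.9 F [-0.5  0.6 -0.2]
total [ 0.4301 -0.3709  0.0047] [  0.     0.   -80.98]  per row [ 0.0514 -0.0033  0.0004] [ 0.    0.   -6.75]
at [ 0.2167 -0.6393  0.4047] yaw 18.72 t 0.9 F [-0.5  0.6 -0.2]
total [ 0.4301 -0.3709  0.0047] [  0.     0.   -80.98]  per row [ 0.0309 -0.0012  0.0002] [ 0.    0.   -4.05]
```

>>> {"method": "arm_command", "body": {
  "plan": [
    {"claw":0,"tx":0.031,"ty":-0.001,"tz":0,"ax":0,"ay":0,"az":-4.05},
    {"claw":0,"tx":0.031,"ty":-0.001,"tz":0,"ax":0,"ay":0,"az":-4.05},
    {"claw":0,"tx":0.031,"ty":-0.001,"tz":0,"ax":0,"ay":0,"az":-4.05},
    {"claw":0,"tx":0.031,"ty":-0.001,"tz":0,"ax":0,"ay":0,"az":-4.05},
    {"claw":0,"tx":0.031,"ty":-0.001,"tz":0,"ax":0,"ay":0,"az":-4.05},
    {"claw":0,"tx":0.031,"ty":-0.001,"tz":0,"ax":0,"ay":0,"az":-4.05},
    {"claw":0,"tx":0.031,"ty":-0.001,"tz":0,"ax":0,"ay":0,"az":-4.05},
    {"claw":0,"tx":0.031,"ty":-0.001,"tz":0,"ax":0,"ay":0,"az":-4.05},
    {"claw":0,"tx":0.031,"ty":-0.001,"tz":0,"ax":0,"ay":0,"az":-4.05},
    {"claw":0,"tx":0.031,"ty":-0.001,"tz":0,"ax":0,"ay":0,"az":-4.05}
  ],
  "squeeze": 30
}}

```text
clock: 1.73
tcp_pos: [0.4546, -0.4478, 0.4048]
orientation: [2.728, 1.557, 0.0]
contact_force: [0.6, -0.2, 0.4]
grip_width: 0.0858
gripper_force: 0.0
```

>>> {"method": "arm_command", "body": {
  "plan": [
    {"claw":0,"tx":0.031,"ty":-0.001,"tz":0,"ax":0,"ay":0,"az":-4.05},
    {"claw":0,"tx":0.031,"ty":-0.001,"tz":0,"ax":0,"ay":0,"az":-4.05},
    {"claw":0,"tx":0.031,"ty":-0.001,"tz":0,"ax":0,"ay":0,"az":-4.05},
    {"claw":0,"tx":0.031,"ty":-0.001,"tz":0,"ax":0,"ay":0,"az":-4.05},
    {"claw":0,"tx":0.031,"ty":-0.001,"tz":0,"ax":0,"ay":0,"az":-4.05},
    {"claw":0,"tx":0.031,"ty":-0.001,"tz":0,"ax":0,"ay":0,"az":-4.05},
    {"claw":0,"tx":0.031,"ty":-0.001,"tz":0,"ax":0,"ay":0,"az":-4.05},
    {"claw":0,"tx":0.031,"ty":-0.001,"tz":0,"ax":0,"ay":0,"az":-4.05},
    {"claw":0,"tx":0.031,"ty":-0.001,"tz":0,"ax":0,"ay":0,"az":-4.05},
    {"claw":0,"tx":0.031,"ty":-0.001,"tz":0,"ax":0,"ay":0,"az":-4.05}
  ]
}}

```text
clock: 2.57
tcp_pos: [0.51, -0.1488, 0.4049]
orientation: [2.02, 2.405, 0.001]
contact_force: [0.2, -0.0, -0.4]
grip_width: 0.0854
gripper_force: 0.0
```

Run:
```python
from h import *
find(["stage","glass_plate","bolt_a","tongue_a","rest"],"wrist",save="w0.png")
find(["stage","glass_plate","rest","tongue_a"],"top",save="t1.png")
twist([0.507,-0.13,0.27],99.7,10)
```

```text
wrist tip_of stage 0.3 [ 0.5142 -0.1336  0.074 ]
wrist tip_of glass_plate 0.57 [ 0.5128 -0.1319  0.0712]
wrist tip_of tongue_a 0.78 [ 0.4828 -0.2011  0.0406]
wrist tip_of tongue_a 0.74 [ 0.465  -0.0735  0.0466]
wrist tip_of tongue_a 0.65 [ 0.4746 -0.1347  0.0449]
top tip_of stage 0.62 [ 0.5094 -0.1316 -0.0012]
top tip_of glass_plate 0.77 [ 0.5067 -0.1337  0.0757]
top tip_of tongue_a 0.43 [ 0.4628 -0.0773  0.0474]
at [ 0.5099 -0.1513  0.4046] yaw 99.63 t 3.12 F [-0.1 -0.2  0.3]
total [0.0215 0.0007 0.1346] [-0.01 -0.   -0.07]  per row [0.0021 0.0001 0.0135] [-0.   -0.   -0.01]
```

View pics/w0.png

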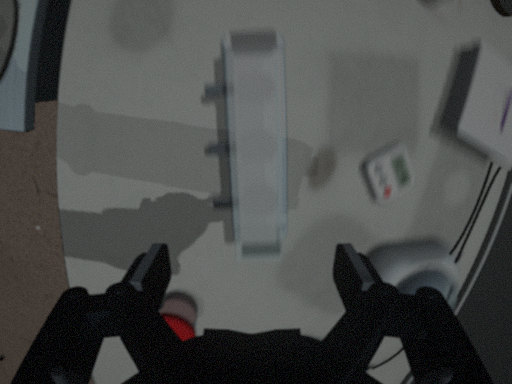

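The wrist picture shows the plate upright at about (255,145), with its top end near row 35 and its bottom end near row 255; the three tongues stick out left at about (210,90), (212,150) and (220,202). I'll fit the plate outline from its corners.

```bash
cat >> h.py <<'E'
def model_px(P,T,cam="wrist"):
    m=r.camera_model(cam); q=(np.linalg.inv(T)@np.c_[P,np.ones(len(P))].T)[:3]; x,y,z=q[0],-q[1],-q[2]
    if cam=="wrist":
        a=np.hypot(x,y); th=np.arctan2(a,z); k=th/a
    else: k=1/z
    return np.c_[m["cx"]+m["fx"]*x*k, m["cy"]+m["fy"]*y*k]
def rect(p,yaw,wx,wy,z):
    c=np.array([[-1,-1],[1,-1],[1,1],[-1,1]])*[wx/2,wy/2]
    e=np.vstack([np.linspace(c[i],c[(i+1)%4],12) for i in range(4)])
    M=np.array([[np.cos(yaw),-np.sin(yaw)],[np.sin(yaw),np.cos(yaw)]])
    return np.c_[e@M.T+p,np.full(len(e),z)]
def draw(im,px,col):
    cv2.polylines(im,[np.int32(np.round(px*8))],True,col,1,cv2.LINE_AA,3)
E
python3 - <<'E'
from h import *
T=campose("wrist"); im=cv2.imread("pics/w0.png"); k=3
big=cv2.resize(im,None,fx=k,fy=k,interpolation=cv2.INTER_CUBIC)
for p,yaw,col in(((.511,-.132),.17,(0,0,255)),((.511,-.132),.14,(0,255,0))):
    draw(big,model_px(rect(p,yaw,.054,.25,.078),T)*k+1,col)
cv2.imwrite("pics/w0b.png",cv2.convertScaleAbs(cv2.resize(big[0:800,450:1000],None,fx=.75,fy=.75),alpha=1.4))
E
```

```text
(no output)
```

View pics/w0b.png

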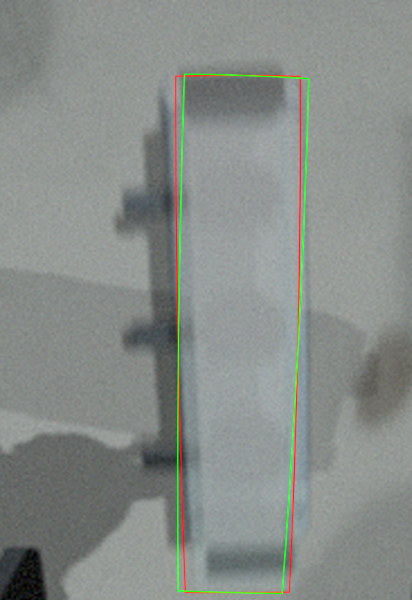

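The overlay shows the plate turned more than my outlines (its left edge runs from (163,80) to (200,545)), and the picture is blurred because the arm was still settling. I'll retake it now that it's still.

Run:
```python
from h import *
T=campose("wrist"); im=cv2.cvtColor(r.grab_frame("wrist"),cv2.COLOR_RGB2BGR); k=3
T2=campose("wrist"); print(np.round(T[:3,3]-T2[:3,3],4))
big=cv2.resize(im,None,fx=k,fy=k,interpolation=cv2.INTER_CUBIC)
for p,yaw,col in(((.511,-.132),.18,(0,0,255)),((.511,-.132),.22,(0,255,0))):
    draw(big,model_px(rect(p,yaw,.054,.25,.078),T)*k+1,col)
    draw(big,model_px(rect(p,yaw,.074,.262,.014),T)*k+1,col)
cv2.imwrite("pics/w1b.png",cv2.convertScaleAbs(cv2.resize(big[0:800,450:1000],None,fx=.75,fy=.75),alpha=1.4))
```

```text
[ 0.     -0.0002 -0.    ]
```

View pics/w1b.png

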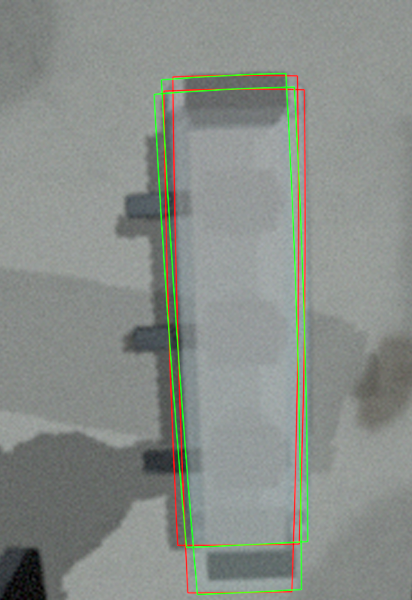

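Run:
```python
from h import *
from scipy.optimize import least_squares
T=campose("wrist")
c=np.array([[125,206],[133,339],[143,461],[168,547]],float)
px=((c/.75)+[450,0]-1)/3
L=np.array([[-.0535,.066,.046],[-.0535,0,.046],[-.0535,-.066,.046],[-.037,-.131,.014]])
def W(v,L):
    x,y,a=v; return np.c_[x+L[:,0]*np.cos(a)-L[:,1]*np.sin(a), y+L[:,0]*np.sin(a)+L[:,1]*np.cos(a), L[:,2]]
f=lambda v:(model_px(W(v,L),T)-px).ravel()
s=least_squares(f,[.51,-.13,.17]); print(s.x.round(4),s.fun.round(1))
```

```text
[ 0.5114 -0.1313  0.1629] [ 1.7  0.5 -0.8  0.1 -3.3  0.7  2.8 -1.6]
```

>>> {"method": "arm_command", "body": {
  "plan": [
    {"claw":0,"tx":0.006,"ty":0.001,"tz":0.022,"ax":0,"ay":0,"az":-0.4},
    {"claw":0,"tx":0.006,"ty":0.001,"tz":0.022,"ax":0,"ay":0,"az":-0.4},
    {"claw":0,"tx":0.006,"ty":0.001,"tz":0.022,"ax":0,"ay":0,"az":-0.4},
    {"claw":0,"tx":0.004,"ty":0.001,"tz":0.022,"ax":0,"ay":0,"az":-0.4},
    {"claw":0,"tx":0,"ty":0.001,"tz":0.012,"ax":0,"ay":0,"az":0},
    {"claw":0,"tx":0,"ty":0,"tz":0,"ax":0,"ay":0,"az":0},
    {"claw":0,"tx":0,"ty":0,"tz":0,"ax":0,"ay":0,"az":0},
    {"claw":0,"tx":0,"ty":0,"tz":0,"ax":0,"ay":0,"az":0},
    {"claw":0,"tx":0,"ty":0,"tz":0,"ax":0,"ay":0,"az":0},
    {"claw":0,"tx":0,"ty":0,"tz":0,"ax":0,"ay":0,"az":0}
  ]
}}

```text
clock: 4.0
tcp_pos: [0.5113, -0.1282, 0.3059]
orientation: [1.991, 2.428, 0.001]
contact_force: [-0.2, 0.2, -1.2]
grip_width: 0.0852
gripper_force: 0.0
```

Run:
```python
from h import *
find(["glass_plate","tongue_a","stage","rest"],"wrist",save="w2.png")
T=campose("wrist");im=cv2.imread("pics/w2.png"); big=cv2.resize(im,None,fx=1.5,fy=1.5)
draw(big,model_px(rect((.512,-.129),.2,.054,.25,.078),T)*1.5,(0,0,255))
draw(big,model_px(rect((.512,-.129),.16,.054,.25,.078),T)*1.5,(0,255,0))
cv2.imwrite("pics/w2b.png",big)
twist([0.512,-0.129,0.228],101.2,10)
```

```text
wrist tip_of glass_plate 0.62 [ 0.5143 -0.1319  0.0738]
wrist tip_of glass_plate 0.54 [ 0.474  -0.1362  0.045 ]
wrist tip_of glass_plate 0.33 [ 0.512  -0.131   0.0749]
wrist tip_of tongue_a 0.92 [ 0.4628 -0.0744  0.0505]
wrist tip_of tongue_a 0.66 [ 0.4811 -0.2038  0.0415]
wrist tip_of tongue_a 0.63 [ 0.4686 -0.1341  0.0483]
at [ 0.5109 -0.1279  0.305 ] yaw 101.31 t 4.25 F [ 0.1  0.5 -1.4]
total [-0.0012  0.0008  0.077 ] [0.03 0.02 0.11]  per row [-0.0001  0.0001  0.0077] [0.   0.   0.01]
```

View pics/w2b.png

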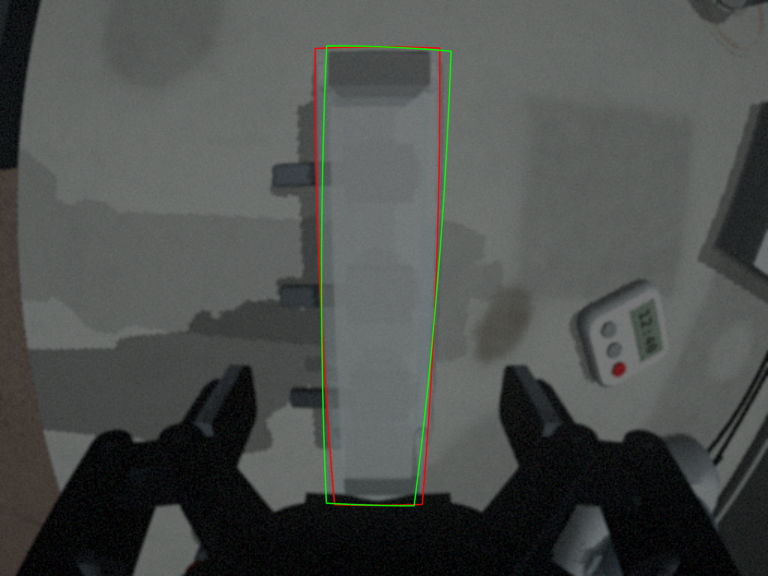

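The plate outline fits at yaw about 0.19, centre (0.512,-0.131), and the fingers straddle it. I'm descending and pinching.

>>> {"method": "arm_command", "body": {
  "plan": [
    {"claw":0,"tx":-0.001,"ty":0.0008,"tz":0.02,"ax":0,"ay":0,"az":0},
    {"claw":0,"tx":-0.001,"ty":0,"tz":0.02,"ax":0,"ay":0,"az":0},
    {"claw":0,"tx":-0.001,"ty":0,"tz":0.02,"ax":0,"ay":0,"az":0},
    {"claw":0,"tx":0,"ty":0,"tz":0.012,"ax":0,"ay":0,"az":0},
    {"claw":0,"tx":0,"ty":0,"tz":0.005,"ax":0,"ay":0,"az":0},
    {"claw":0,"tx":0,"ty":0,"tz":0,"ax":0,"ay":0,"az":0},
    {"claw":0.2,"tx":0,"ty":0,"tz":0,"ax":0,"ay":0,"az":0},
    {"claw":0.3,"tx":0,"ty":0,"tz":0,"ax":0,"ay":0,"az":0},
    {"claw":0.4,"tx":0,"ty":0,"tz":0,"ax":0,"ay":0,"az":0},
    {"claw":0.6,"tx":0,"ty":0,"tz":0,"ax":0,"ay":0,"az":0}
  ],
  "squeeze": 30
}}

```text
clock: 5.08
tcp_pos: [0.5127, -0.1307, 0.2289]
orientation: [1.991, 2.428, 0.001]
contact_force: [-1.7, 1.2, 5.3]
grip_width: 0.0535
gripper_force: 31.2
```

Run:
```python
from h import *
o=r.get_obs(); print(o["grip_width"],o["gripper_force"])
find(["rest"],"top",save="t2.png")
k=4
im=cv2.imread("pics/t2.png"); big=cv2.resize(im[180:240,125:210],None,fx=9,fy=9,interpolation=cv2.INTER_CUBIC)
T=campose("top")
for p,yaw,col in(((.508,.2255),-.06,(0,0,255)),((.508,.2255),-.1,(0,255,0))):
    for dy in(-.07,.07):
        q=np.array(p)+dy*np.array([-np.sin(yaw),np.cos(yaw)])
        draw(big,(model_px(rect(q,yaw,.08,.012,.03),T,"top")-[125,180])*9+4,col)
cv2.imwrite("pics/t2b.png",big)
twist([0.512,-0.13,0.35],101.2,10)
```

```text
0.05350070097458427 31.210148334503174
top tip_of rest 0.93 [ 0.5077  0.2269 -0.0006]
top tip_of rest 0.29 [ 0.4601 -0.0735  0.0491]
at [ 0.5127 -0.1307  0.2289] yaw 101.32 t 5.18 F [-2.4 -0.3  6.7]
total [ 0.0007 -0.0004 -0.1211] [0.09 0.05 0.12]  per row [ 0.0001 -0.     -0.0121] [0.01 0.01 0.01]
```

View pics/t2b.png

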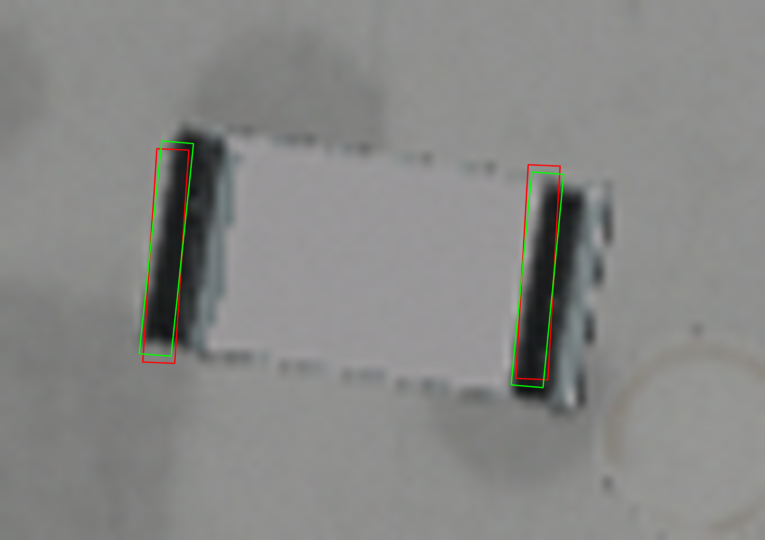

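The plate is pinched (53.5 mm). In the crop the rest's rails run from (182,240) to (547,290), giving a rest yaw of about -0.155 and a centre of about (0.507,0.223). Next I lift and compute the carry.

>>> {"method": "arm_command", "body": {
  "plan": [
    {"claw":0.6,"tx":0,"ty":0,"tz":-0.005,"ax":0,"ay":0,"az":0},
    {"claw":0.6,"tx":0,"ty":0,"tz":-0.01,"ax":0,"ay":0,"az":0},
    {"claw":0.6,"tx":0,"ty":0,"tz":-0.015,"ax":0,"ay":0,"az":0},
    {"claw":0.6,"tx":0,"ty":0,"tz":-0.02,"ax":0,"ay":0,"az":0},
    {"claw":0.6,"tx":0,"ty":0,"tz":-0.02,"ax":0,"ay":0,"az":0},
    {"claw":0.6,"tx":0,"ty":0,"tz":-0.015,"ax":0,"ay":0,"az":0},
    {"claw":0.6,"tx":0,"ty":0,"tz":-0.01,"ax":0,"ay":0,"az":0},
    {"claw":0.6,"tx":0,"ty":0,"tz":-0.005,"ax":0,"ay":0,"az":0},
    {"claw":0.6,"tx":0,"ty":0,"tz":0,"ax":0,"ay":0,"az":0},
    {"claw":0.6,"tx":0,"ty":0,"tz":0,"ax":0,"ay":0,"az":0}
  ],
  "squeeze": 40
}}

```text
clock: 6.02
tcp_pos: [0.512, -0.1307, 0.3274]
orientation: [-1.991, -2.429, 0.001]
contact_force: [0.1, 0.2, -2.4]
grip_width: 0.0529
gripper_force: 42.4
```

Run:
```python
from h import *
print(r.get_obs()["grip_width"],r.get_obs()["gripper_force"])
twist([0.507,0.223,0.329],81.1,18)
```

```text
0.052917489324387064 42.3697704076767
at [ 0.512  -0.1307  0.3274] yaw 101.32 t 6.02 F [ 0.1  0.2 -2.4]
total [ 0.3478  0.0645 -0.0016] [-0.03  0.   20.22]  per row [ 0.0198  0.0003 -0.0001] [-0.    0.    1.12]
```

>>> {"method": "arm_command", "body": {
  "plan": [
    {"claw":0.6,"tx":0.01,"ty":0,"tz":0,"ax":0,"ay":0,"az":0.56},
    {"claw":0.6,"tx":0.0198,"ty":0.0003,"tz":0,"ax":0,"ay":0,"az":1.12},
    {"claw":0.6,"tx":0.0198,"ty":0.0003,"tz":0,"ax":0,"ay":0,"az":1.12},
    {"claw":0.6,"tx":0.0198,"ty":0.0003,"tz":0,"ax":0,"ay":0,"az":1.12},
    {"claw":0.6,"tx":0.0198,"ty":0.0003,"tz":0,"ax":0,"ay":0,"az":1.12},
    {"claw":0.6,"tx":0.0198,"ty":0.0003,"tz":0,"ax":0,"ay":0,"az":1.12},
    {"claw":0.6,"tx":0.0198,"ty":0.0003,"tz":0,"ax":0,"ay":0,"az":1.12},
    {"claw":0.6,"tx":0.0198,"ty":0.0003,"tz":0,"ax":0,"ay":0,"az":1.12},
    {"claw":0.6,"tx":0.0198,"ty":0.0003,"tz":0,"ax":0,"ay":0,"az":1.12},
    {"claw":0.6,"tx":0.0198,"ty":0.0003,"tz":0,"ax":0,"ay":0,"az":1.12}
  ]
}}

```text
clock: 6.85
tcp_pos: [0.4929, 0.0572, 0.3265]
orientation: [-2.208, -2.233, 0.003]
contact_force: [0.6, 0.1, -2.2]
grip_width: 0.0531
gripper_force: 42.3
```

>>> {"method": "arm_command", "body": {
  "plan": [
    {"claw":0.6,"tx":0.0198,"ty":0.0003,"tz":0,"ax":0,"ay":0,"az":1.12},
    {"claw":0.6,"tx":0.0198,"ty":0.0003,"tz":0,"ax":0,"ay":0,"az":1.12},
    {"claw":0.6,"tx":0.0198,"ty":0.0003,"tz":0,"ax":0,"ay":0,"az":1.12},
    {"claw":0.6,"tx":0.0198,"ty":0.0003,"tz":0,"ax":0,"ay":0,"az":1.12},
    {"claw":0.6,"tx":0.0198,"ty":0.0003,"tz":0,"ax":0,"ay":0,"az":1.12},
    {"claw":0.6,"tx":0.0198,"ty":0.0003,"tz":0,"ax":0,"ay":0,"az":1.12},
    {"claw":0.6,"tx":0.0198,"ty":0.0003,"tz":0,"ax":0,"ay":0,"az":1.12},
    {"claw":0.6,"tx":0.0198,"ty":0.0003,"tz":0,"ax":0,"ay":0,"az":1.12},
    {"claw":0.6,"tx":0.01,"ty":0,"tz":0,"ax":0,"ay":0,"az":0.56},
    {"claw":0.6,"tx":0,"ty":0,"tz":0,"ax":0,"ay":0,"az":0}
  ]
}}

```text
clock: 7.68
tcp_pos: [0.5057, 0.2268, 0.3267]
orientation: [-2.381, -2.047, 0.001]
contact_force: [0.5, -0.7, -2.2]
grip_width: 0.0533
gripper_force: 42.3
```

Run:
```python
from h import *
find(["rest","glass_plate"],"wrist",save="w3.png")
find(["rest","glass_plate"],"side")
T=campose("wrist");im=cv2.imread("pics/w3.png"); big=cv2.resize(im,None,fx=1.5,fy=1.5)
p=np.array((.507,.223));yaw=-.155
for dy in(-.07,.07): draw(big,model_px(rect(p+dy*np.array([-np.sin(yaw),np.cos(yaw)]),yaw,.08,.012,.03),T)*1.5,(0,0,255))
cv2.imwrite("pics/w3b.png",big)
twist([0.507,.223,0.187],81.1,10)
```

```text
wrist tip_of glass_plate 0.58 [0.5071 0.2247 0.1692]
side tip_of rest 0.94 [5.125e-01 2.253e-01 1.000e-04]
side tip_of glass_plate 0.91 [0.5031 0.2215 0.1708]
at [0.5064 0.2228 0.3273] yaw 81.08 t 7.98 F [-0.3  0.1 -2.4]
total [0.0004 0.0007 0.1403] [-0.02  0.06 -0.02]  per row [0.     0.0001 0.014 ] [-0.    0.01 -0.  ]
```

View pics/w3b.png

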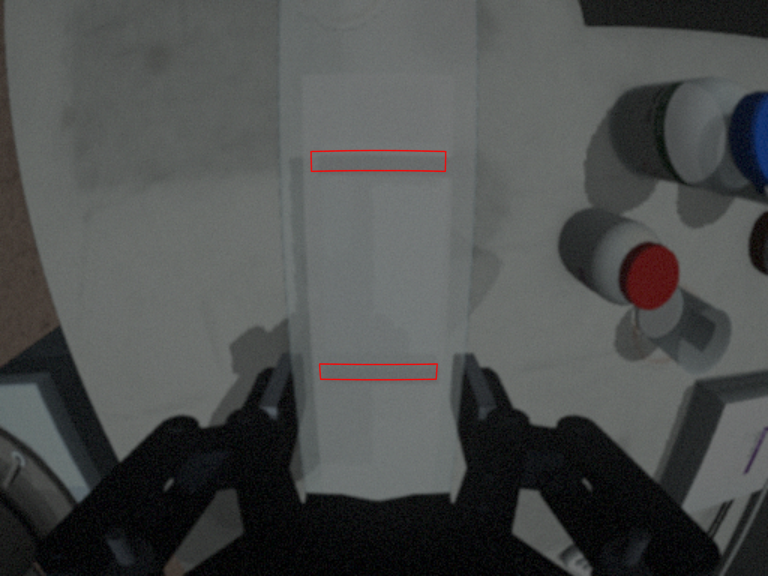

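The wrist picture shows the projected rails (red, at (378,160) and (378,372)) landing on the dark rail band seen through the plate, centred and square. I'm lowering the plate.

>>> {"method": "arm_command", "body": {
  "plan": [
    {"claw":0.6,"tx":0,"ty":0.001,"tz":0.015,"ax":0,"ay":0,"az":0},
    {"claw":0.6,"tx":0,"ty":0.001,"tz":0.025,"ax":0,"ay":0,"az":0},
    {"claw":0.6,"tx":0,"ty":0,"tz":0.03,"ax":0,"ay":0,"az":0},
    {"claw":0.6,"tx":0,"ty":0,"tz":0.03,"ax":0,"ay":0,"az":0},
    {"claw":0.6,"tx":0,"ty":0,"tz":0.02,"ax":0,"ay":0,"az":0},
    {"claw":0.6,"tx":0,"ty":0,"tz":0.01,"ax":0,"ay":0,"az":0},
    {"claw":0.6,"tx":0,"ty":0,"tz":0.005,"ax":0,"ay":0,"az":0},
    {"claw":0.6,"tx":0,"ty":0,"tz":0.003,"ax":0,"ay":0,"az":0},
    {"claw":0.6,"tx":0,"ty":0,"tz":0,"ax":0,"ay":0,"az":0},
    {"claw":0.6,"tx":0,"ty":0,"tz":0,"ax":0,"ay":0,"az":0}
  ]
}}

```text
clock: 8.82
tcp_pos: [0.5088, 0.2241, 0.1909]
orientation: [2.386, 2.043, 0.003]
contact_force: [-0.5, -0.3, -2.1]
grip_width: 0.053
gripper_force: 42.6
```

Not touching yet (the load is still -2 N); creeping down.

>>> {"method": "arm_command", "body": {
  "plan": [
    {"claw":0.6,"tx":0,"ty":0,"tz":0.001,"ax":0,"ay":0,"az":0},
    {"claw":0.6,"tx":0,"ty":0,"tz":0.001,"ax":0,"ay":0,"az":0},
    {"claw":0.6,"tx":0,"ty":0,"tz":0.001,"ax":0,"ay":0,"az":0},
    {"claw":0.6,"tx":0,"ty":0,"tz":0.001,"ax":0,"ay":0,"az":0},
    {"claw":0.6,"tx":0,"ty":0,"tz":0,"ax":0,"ay":0,"az":0},
    {"claw":0.6,"tx":0,"ty":0,"tz":0,"ax":0,"ay":0,"az":0},
    {"claw":0.6,"tx":0,"ty":0,"tz":0,"ax":0,"ay":0,"az":0},
    {"claw":0.6,"tx":0,"ty":0,"tz":0,"ax":0,"ay":0,"az":0},
    {"claw":0.6,"tx":0,"ty":0,"tz":0,"ax":0,"ay":0,"az":0},
    {"claw":0.6,"tx":0,"ty":0,"tz":0,"ax":0,"ay":0,"az":0}
  ]
}}

```text
clock: 9.65
tcp_pos: [0.5085, 0.224, 0.187]
orientation: [2.385, 2.043, 0.001]
contact_force: [-3.3, -1.5, 9.8]
grip_width: 0.0528
gripper_force: 43.6
```

It's resting on the rails. I'm releasing and rising.

>>> {"method": "arm_command", "body": {
  "plan": [
    {"claw":0,"tx":0,"ty":0,"tz":0,"ax":0,"ay":0,"az":0},
    {"claw":0,"tx":0,"ty":0,"tz":0,"ax":0,"ay":0,"az":0},
    {"claw":0,"tx":0,"ty":0,"tz":0,"ax":0,"ay":0,"az":0},
    {"claw":0,"tx":0,"ty":0,"tz":0,"ax":0,"ay":0,"az":0},
    {"claw":0,"tx":0,"ty":0,"tz":0,"ax":0,"ay":0,"az":0},
    {"claw":0,"tx":0,"ty":0,"tz":0,"ax":0,"ay":0,"az":0},
    {"claw":0,"tx":0,"ty":0,"tz":-0.01,"ax":0,"ay":0,"az":0},
    {"claw":0,"tx":0,"ty":0,"tz":-0.02,"ax":0,"ay":0,"az":0},
    {"claw":0,"tx":0,"ty":0,"tz":-0.03,"ax":0,"ay":0,"az":0},
    {"claw":0,"tx":0,"ty":0,"tz":-0.03,"ax":0,"ay":0,"az":0}
  ]
}}

```text
clock: 10.48
tcp_pos: [0.5078, 0.2237, 0.2767]
orientation: [-2.385, -2.044, 0.003]
contact_force: [0.7, 0.8, 0.8]
grip_width: 0.0852
gripper_force: 0.0
```

Run:
```python
from h import *
find(["rest","glass_plate"],"wrist",save="w4.png")
find(["rest","glass_plate"],"top"); find(["rest","glass_plate"],"side")
twist([0.50,-0.13,0.32],9.5,20)
twist([0.50,0.05,0.30],50,10)
```

```text
wrist tip_of glass_plate 0.8 [0.5099 0.2232 0.0282]
top tip_of rest 0.34 [ 0.5123 -0.128   0.0009]
top tip_of glass_plate 0.62 [ 0.5022 -0.0687  0.0184]
top tip_of glass_plate 0.57 [0.5068 0.2238 0.0344]
side tip_of rest 0.48 [ 5.134e-01  2.259e-01 -1.000e-04]
side tip_of glass_plate 0.56 [0.5082 0.222  0.0268]
at [0.5079 0.2236 0.2746] yaw 81.17 t 10.93 F [-0.4 -0.5 -0.2]
total [-0.3506  0.0464 -0.045 ] [-5.000e-02  1.200e-01  7.167e+01]  per row [-0.0141  0.0125 -0.0023] [-0.    0.01  3.58]
at [0.5079 0.2236 0.2746] yaw 81.17 t 10.93 F [-0.4 -0.5 -0.2]
total [-0.1728  0.0188 -0.0252] [-0.08  0.09 31.17]  per row [-0.0165  0.0061 -0.0025] [-0.01  0.01  3.12]
```

View pics/w4.png

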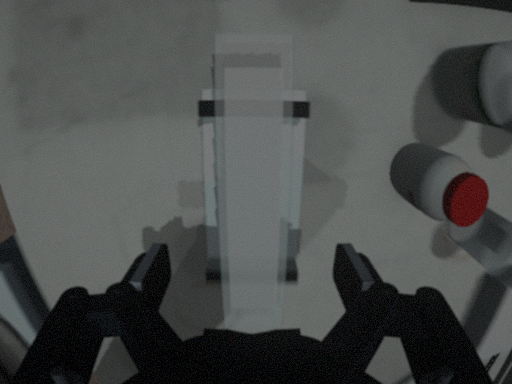

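The plate lies centred and square across both rails (rails at (254,108) and (252,270), plate down the middle). Now to the bolts, turning the tool so the fingers close along the stage's y.

>>> {"method": "arm_command", "body": {
  "plan": [
    {"claw":0,"tx":-0.0141,"ty":0.0125,"tz":-0.0023,"ax":0,"ay":0,"az":3.58},
    {"claw":0,"tx":-0.0141,"ty":0.0125,"tz":-0.0023,"ax":0,"ay":0,"az":3.58},
    {"claw":0,"tx":-0.0141,"ty":0.0125,"tz":-0.0023,"ax":0,"ay":0,"az":3.58},
    {"claw":0,"tx":-0.0141,"ty":0.0125,"tz":-0.0023,"ax":0,"ay":0,"az":3.58},
    {"claw":0,"tx":-0.0141,"ty":0.0125,"tz":-0.0023,"ax":0,"ay":0,"az":3.58},
    {"claw":0,"tx":-0.0141,"ty":0.0125,"tz":-0.0023,"ax":0,"ay":0,"az":3.58},
    {"claw":0,"tx":-0.0141,"ty":0.0125,"tz":-0.0023,"ax":0,"ay":0,"az":3.58},
    {"claw":0,"tx":-0.0141,"ty":0.0125,"tz":-0.0023,"ax":0,"ay":0,"az":3.58},
    {"claw":0,"tx":-0.0141,"ty":0.0125,"tz":-0.0023,"ax":0,"ay":0,"az":3.58},
    {"claw":0,"tx":-0.0141,"ty":0.0125,"tz":-0.0023,"ax":0,"ay":0,"az":3.58}
  ]
}}

```text
clock: 11.77
tcp_pos: [0.5613, 0.0441, 0.299]
orientation: [2.902, 1.202, 0.0]
contact_force: [0.2, -0.3, 0.3]
grip_width: 0.0856
gripper_force: 0.0
```

>>> {"method": "arm_command", "body": {
  "plan": [
    {"claw":1,"tx":-0.0141,"ty":0.0125,"tz":-0.0023,"ax":0,"ay":0,"az":3.58},
    {"claw":1,"tx":-0.0141,"ty":0.0125,"tz":-0.0023,"ax":0,"ay":0,"az":3.58},
    {"claw":1,"tx":-0.0141,"ty":0.0125,"tz":-0.0023,"ax":0,"ay":0,"az":3.58},
    {"claw":1,"tx":-0.0141,"ty":0.0125,"tz":-0.0023,"ax":0,"ay":0,"az":3.58},
    {"claw":1,"tx":-0.0141,"ty":0.0125,"tz":-0.0023,"ax":0,"ay":0,"az":3.58},
    {"claw":1,"tx":-0.0141,"ty":0.0125,"tz":-0.0023,"ax":0,"ay":0,"az":3.58},
    {"claw":1,"tx":-0.0141,"ty":0.0125,"tz":-0.0023,"ax":0,"ay":0,"az":3.58},
    {"claw":1,"tx":-0.0141,"ty":0.0125,"tz":-0.0023,"ax":0,"ay":0,"az":3.58},
    {"claw":1,"tx":0,"ty":0,"tz":0,"ax":0,"ay":0,"az":0},
    {"claw":1,"tx":0,"ty":0,"tz":0,"ax":0,"ay":0,"az":0}
  ],
  "squeeze": 20
}}

```text
clock: 12.6
tcp_pos: [0.5203, -0.0991, 0.3173]
orientation: [3.109, 0.451, -0.0]
contact_force: [0.5, 0.3, -0.7]
grip_width: -0.0001
gripper_force: 0.0
```

Run:
```python
from h import *
find(["stage","bolt_a","tongue_a"],"wrist",save="w5.png")
T=campose("wrist"); im=cv2.imread("pics/w5.png"); big=cv2.resize(im,None,fx=1.5,fy=1.5)
find(["tongue_a","bolt_a","stage"],"top"); find(["tongue_a","bolt_a","stage"],"side")
c=np.array((.512,-.131))
for yaw,col in((.165,(0,0,255)),):
    ex=np.array([np.cos(yaw),np.sin(yaw)]);ey=np.array([-np.sin(yaw),np.cos(yaw)])
    for dy in(-.066,0,.066):
        draw(big,model_px(rect(c+dy*ey,yaw,.035,.03,.051),T)*1.5,col)
        draw(big,model_px(rect(c+dy*ey-.0355*ex,yaw,.036,.012,.05),T)*1.5,col)
    for dy in(-.116,.116): draw(big,model_px(rect(c+dy*ey,yaw,.046,.016,.072),T)*1.5,col)
cv2.imwrite("pics/w5b.png",cv2.convertScaleAbs(big,alpha=1.3))
twist([.501,-.066,.29],9.5,10)
```

```text
wrist tip_of stage 0.96 [ 5.120e-01 -1.275e-01 -4.000e-04]
wrist tip_of bolt_a 0.8 [ 0.5098 -0.128   0.0163]
wrist tip_of bolt_a 0.75 [ 0.5006 -0.066   0.0096]
wrist tip_of bolt_a 0.63 [ 0.5093  0.2207 -0.0034]
wrist tip_of bolt_a 0.56 [ 0.53   -0.1933  0.0151]
wrist tip_of tongue_a 0.74 [ 0.4591 -0.0747  0.0473]
wrist tip_of tongue_a 0.74 [ 0.4792 -0.2036  0.0402]
wrist tip_of tongue_a 0.6 [ 0.4727 -0.1358  0.0461]
top tip_of tongue_a 0.63 [ 0.4836 -0.2047  0.0486]
top tip_of bolt_a 0.61 [ 0.5268 -0.197   0.016 ]
side tip_of tongue_a 0.62 [ 0.4744 -0.1427  0.046 ]
side tip_of tongue_a 0.42 [ 0.4586 -0.0763  0.042 ]
side tip_of bolt_a 0.65 [ 0.5318 -0.1924  0.0126]
side tip_of bolt_a 0.44 [ 0.4951 -0.065   0.0126]
at [ 0.5212 -0.0975  0.3171] yaw 16.74 t 13.2 F [-0.1 -0.2  0.1]
total [-0.0103 -0.0359  0.0271] [-0.    0.    7.24]  per row [-0.0012 -0.0035  0.0027] [-0.    0.    0.72]
```

View pics/w5b.png

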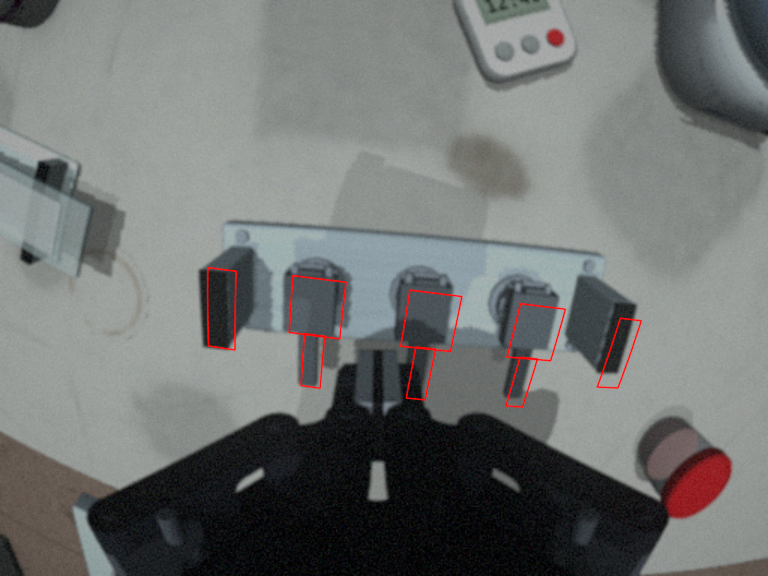

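The picture shows the three caps at about (316,306), (424,313) and (530,318), with tongue tips at (310,386), (415,397) and (514,398). My outlines need a little more yaw, so I'll fit it.

Run:
```python
from h import *
from scipy.optimize import least_squares
T=campose("wrist")
px=np.array([[316,306],[424,313],[530,318],[310,386],[415,397],[514,398],[218,309],[625,338]],float)/1.5
L=np.array([[0,.066,.051],[0,0,.051],[0,-.066,.051],[-.0535,.066,.047],[-.0535,0,.047],[-.0535,-.066,.047],[0,.116,.072],[0,-.116,.072]])
def W(v,L):
    x,y,a=v; return np.c_[x+L[:,0]*np.cos(a)-L[:,1]*np.sin(a), y+L[:,0]*np.sin(a)+L[:,1]*np.cos(a), L[:,2]]
f=lambda v:(model_px(W(v,L),T)-px).ravel()
s=least_squares(f,[.51,-.13,.17],loss="soft_l1"); print(s.x.round(4)); print((f(s.x)*1.5).round(1).reshape(-1,2).tolist())
print(W(s.x,L)[:3].round(4))
phi=np.degrees(s.x[2]); p=W(s.x,L)[0]; twist([p[0],p[1],.244],phi,10)
```

```text
[ 0.5153 -0.1282  0.2135]
[[-4.8, -0.5], [2.5, 1.1], [4.2, 3.1], [0.3, -3.3], [0.4, -6.8], [0.9, -4.1], [-2.2, 2.7], [-5.2, 0.8]]
[[ 0.5013 -0.0637  0.051 ]
 [ 0.5153 -0.1282  0.051 ]
 [ 0.5293 -0.1927  0.051 ]]
at [ 0.5212 -0.0975  0.3171] yaw 16.74 t 13.2 F [-0.1 -0.2  0.1]
total [-0.0093 -0.038   0.0731] [-0.   0.   4.5]  per row [-0.0011 -0.0038  0.0073] [-0.    0.    0.45]
```

Yaw 0.21, with bolts at (0.501,-0.064), (0.515,-0.128) and (0.529,-0.193), in agreement with the networks. First the left one: I go above it, then press.

>>> {"method": "arm_command", "body": {
  "plan": [
    {"claw":1,"tx":-0.0015,"ty":-0.0055,"tz":0.01,"ax":0,"ay":0,"az":0.65},
    {"claw":1,"tx":-0.0015,"ty":-0.0055,"tz":0.01,"ax":0,"ay":0,"az":0.65},
    {"claw":1,"tx":-0.0015,"ty":-0.0055,"tz":0.01,"ax":0,"ay":0,"az":0.65},
    {"claw":1,"tx":-0.0015,"ty":-0.0055,"tz":0.01,"ax":0,"ay":0,"az":0.65},
    {"claw":1,"tx":-0.0015,"ty":-0.0055,"tz":0.01,"ax":0,"ay":0,"az":0.65},
    {"claw":1,"tx":-0.0015,"ty":-0.0055,"tz":0.01,"ax":0,"ay":0,"az":0.65},
    {"claw":1,"tx":-0.001,"ty":-0.005,"tz":0.01,"ax":0,"ay":0,"az":0.6},
    {"claw":1,"tx":0,"ty":0,"tz":0.007,"ax":0,"ay":0,"az":0},
    {"claw":1,"tx":0,"ty":0,"tz":0,"ax":0,"ay":0,"az":0},
    {"claw":1,"tx":0,"ty":0,"tz":0,"ax":0,"ay":0,"az":0}
  ]
}}

```text
clock: 14.03
tcp_pos: [0.5017, -0.0634, 0.2396]
orientation: [-3.124, -0.335, 0.002]
contact_force: [0.6, -0.1, 0.7]
grip_width: 0.0002
gripper_force: 0.0
```

Run:
```python
from h import *
find(["bolt_a","tongue_a"],"wrist",save="w6.png")
twist([.5013,-.0637,.224],12.2,10)
```

```text
wrist tip_of bolt_a 0.88 [ 0.5088 -0.1271  0.0133]
wrist tip_of bolt_a 0.84 [ 0.5017 -0.0669  0.0119]
wrist tip_of bolt_a 0.79 [ 0.5285 -0.1933  0.0142]
wrist tip_of tongue_a 0.73 [ 0.4735 -0.1367  0.0475]
wrist tip_of tongue_a 0.6 [ 0.4808 -0.205   0.0401]
at [ 0.5021 -0.0637  0.2406] yaw 12.19 t 14.18 F [-0.6  0.3  0.2]
total [-0.0008 -0.0002  0.0166] [ 0.02 -0.06 -0.01]  per row [-0.0001 -0.      0.0017] [ 0.   -0.01 -0.  ]
```

View pics/w6.png

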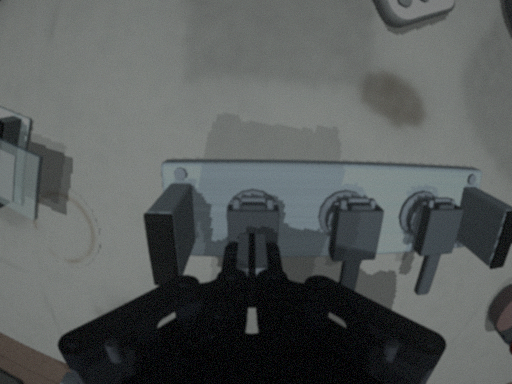

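The closed fingertips stand over the left cap at (252,240) and the stage looks level in the picture, so the yaw is right. I'm pressing.

>>> {"method": "arm_command", "body": {
  "plan": [
    {"claw":1,"tx":0,"ty":0,"tz":0.006,"ax":0,"ay":0,"az":0},
    {"claw":1,"tx":0,"ty":0,"tz":0.005,"ax":0,"ay":0,"az":0},
    {"claw":1,"tx":0,"ty":0,"tz":0.003,"ax":0,"ay":0,"az":0},
    {"claw":1,"tx":0,"ty":0,"tz":0.002,"ax":0,"ay":0,"az":0},
    {"claw":1,"tx":0,"ty":0,"tz":0.001,"ax":0,"ay":0,"az":0},
    {"claw":1,"tx":0,"ty":0,"tz":0.001,"ax":0,"ay":0,"az":0},
    {"claw":1,"tx":0,"ty":0,"tz":0.001,"ax":0,"ay":0,"az":0},
    {"claw":1,"tx":0,"ty":0,"tz":0,"ax":0,"ay":0,"az":0},
    {"claw":1,"tx":0,"ty":0,"tz":0,"ax":0,"ay":0,"az":0},
    {"claw":1,"tx":0,"ty":0,"tz":0,"ax":0,"ay":0,"az":0}
  ]
}}

```text
clock: 15.02
tcp_pos: [0.5015, -0.0634, 0.2238]
orientation: [3.123, 0.334, -0.001]
contact_force: [-13.3, 2.0, 38.4]
grip_width: -0.0001
gripper_force: 19.2
```

Left bolt: 38 N and no give, so it's tight. On to the middle bolt, pressed 1.5 mm less in command.

>>> {"method": "arm_command", "body": {
  "plan": [
    {"claw":1,"tx":0,"ty":0,"tz":-0.008,"ax":0,"ay":0,"az":0},
    {"claw":1,"tx":0,"ty":0,"tz":-0.01,"ax":0,"ay":0,"az":0},
    {"claw":1,"tx":0,"ty":0.022,"tz":0,"ax":0,"ay":0,"az":0},
    {"claw":1,"tx":0,"ty":0.022,"tz":0,"ax":0,"ay":0,"az":0},
    {"claw":1,"tx":0,"ty":0.022,"tz":0,"ax":0,"ay":0,"az":0},
    {"claw":1,"tx":0,"ty":0,"tz":0,"ax":0,"ay":0,"az":0},
    {"claw":1,"tx":0,"ty":0,"tz":0.006,"ax":0,"ay":0,"az":0},
    {"claw":1,"tx":0,"ty":0,"tz":0.006,"ax":0,"ay":0,"az":0},
    {"claw":1,"tx":0,"ty":0,"tz":0,"ax":0,"ay":0,"az":0},
    {"claw":1,"tx":0,"ty":0,"tz":0,"ax":0,"ay":0,"az":0}
  ]
}}

```text
clock: 15.85
tcp_pos: [0.5153, -0.1267, 0.2263]
orientation: [-3.123, -0.337, 0.003]
contact_force: [-0.7, -0.2, -0.6]
grip_width: 0.0001
gripper_force: 0.0
```

>>> {"method": "arm_command", "body": {
  "plan": [
    {"claw":1,"tx":0,"ty":0,"tz":0.001,"ax":0,"ay":0,"az":0},
    {"claw":1,"tx":0,"ty":0,"tz":0.001,"ax":0,"ay":0,"az":0},
    {"claw":1,"tx":0,"ty":0,"tz":0.001,"ax":0,"ay":0,"az":0},
    {"claw":1,"tx":0,"ty":0,"tz":0.001,"ax":0,"ay":0,"az":0},
    {"claw":1,"tx":0,"ty":0,"tz":0.001,"ax":0,"ay":0,"az":0},
    {"claw":1,"tx":0,"ty":0,"tz":0,"ax":0,"ay":0,"az":0},
    {"claw":1,"tx":0,"ty":0,"tz":0,"ax":0,"ay":0,"az":0},
    {"claw":1,"tx":0,"ty":0,"tz":0,"ax":0,"ay":0,"az":0},
    {"claw":1,"tx":0,"ty":0,"tz":0,"ax":0,"ay":0,"az":0},
    {"claw":1,"tx":0,"ty":0,"tz":0,"ax":0,"ay":0,"az":0}
  ]
}}

```text
clock: 16.68
tcp_pos: [0.5158, -0.1279, 0.2222]
orientation: [3.124, 0.334, 0.001]
contact_force: [0.8, 2.0, 2.6]
grip_width: 0.0004
gripper_force: 1.2
```

Already 2 mm lower with only 2.6 N, so the middle one looks loose. I'll press deeper to be sure.

>>> {"method": "arm_command", "body": {
  "plan": [
    {"claw":1,"tx":0,"ty":0,"tz":0.001,"ax":0,"ay":0,"az":0},
    {"claw":1,"tx":0,"ty":0,"tz":0.001,"ax":0,"ay":0,"az":0},
    {"claw":1,"tx":0,"ty":0,"tz":0.001,"ax":0,"ay":0,"az":0},
    {"claw":1,"tx":0,"ty":0,"tz":0.001,"ax":0,"ay":0,"az":0},
    {"claw":1,"tx":0,"ty":0,"tz":0,"ax":0,"ay":0,"az":0},
    {"claw":1,"tx":0,"ty":0,"tz":0,"ax":0,"ay":0,"az":0},
    {"claw":1,"tx":0,"ty":0,"tz":0,"ax":0,"ay":0,"az":0},
    {"claw":1,"tx":0,"ty":0,"tz":0,"ax":0,"ay":0,"az":0},
    {"claw":1,"tx":0,"ty":0,"tz":0,"ax":0,"ay":0,"az":0},
    {"claw":1,"tx":0,"ty":0,"tz":0,"ax":0,"ay":0,"az":0}
  ]
}}

```text
clock: 17.52
tcp_pos: [0.5158, -0.1279, 0.2182]
orientation: [3.124, 0.334, 0.001]
contact_force: [0.3, 1.7, 4.2]
grip_width: 0.0
gripper_force: 2.0
```

The middle bolt sinks softly (4 N at 6 mm), so it's the loose one. Tapping the right one now.

>>> {"method": "arm_command", "body": {
  "plan": [
    {"claw":1,"tx":0,"ty":0,"tz":-0.01,"ax":0,"ay":0,"az":0},
    {"claw":1,"tx":0,"ty":0,"tz":-0.012,"ax":0,"ay":0,"az":0},
    {"claw":1,"tx":0,"ty":0.022,"tz":0,"ax":0,"ay":0,"az":0},
    {"claw":1,"tx":0,"ty":0.022,"tz":0,"ax":0,"ay":0,"az":0},
    {"claw":1,"tx":0,"ty":0.022,"tz":0,"ax":0,"ay":0,"az":0},
    {"claw":1,"tx":0,"ty":0,"tz":0,"ax":0,"ay":0,"az":0},
    {"claw":1,"tx":0,"ty":0,"tz":0.006,"ax":0,"ay":0,"az":0},
    {"claw":1,"tx":0,"ty":0,"tz":0.006,"ax":0,"ay":0,"az":0},
    {"claw":1,"tx":0,"ty":0,"tz":0,"ax":0,"ay":0,"az":0},
    {"claw":1,"tx":0,"ty":0,"tz":0,"ax":0,"ay":0,"az":0}
  ]
}}

```text
clock: 18.35
tcp_pos: [0.5293, -0.1912, 0.2275]
orientation: [-3.122, -0.337, 0.003]
contact_force: [1.3, -0.1, 0.2]
grip_width: -0.0002
gripper_force: 0.0
```

>>> {"method": "arm_command", "body": {
  "plan": [
    {"claw":1,"tx":0,"ty":0,"tz":0.001,"ax":0,"ay":0,"az":0},
    {"claw":1,"tx":0,"ty":0,"tz":0.001,"ax":0,"ay":0,"az":0},
    {"claw":1,"tx":0,"ty":0,"tz":0.001,"ax":0,"ay":0,"az":0},
    {"claw":1,"tx":0,"ty":0,"tz":0.001,"ax":0,"ay":0,"az":0},
    {"claw":1,"tx":0,"ty":0,"tz":0.0005,"ax":0,"ay":0,"az":0},
    {"claw":1,"tx":0,"ty":0,"tz":0,"ax":0,"ay":0,"az":0},
    {"claw":1,"tx":0,"ty":0,"tz":0,"ax":0,"ay":0,"az":0},
    {"claw":1,"tx":0,"ty":0,"tz":0,"ax":0,"ay":0,"az":0},
    {"claw":1,"tx":0,"ty":0,"tz":0,"ax":0,"ay":0,"az":0},
    {"claw":1,"tx":0,"ty":0,"tz":0,"ax":0,"ay":0,"az":0}
  ]
}}

```text
clock: 19.18
tcp_pos: [0.5297, -0.1922, 0.2244]
orientation: [3.124, 0.335, 0.0]
contact_force: [-2.1, 1.8, 7.8]
grip_width: 0.0001
gripper_force: 4.1
```

Right bolt is tight (8 N at 0.2244). I rise and move over the middle tongue with the fingers half open.

>>> {"method": "arm_command", "body": {
  "plan": [
    {"claw":1,"tx":0,"ty":0,"tz":-0.01,"ax":0,"ay":0,"az":0},
    {"claw":0.5,"tx":0,"ty":0,"tz":-0.015,"ax":0,"ay":0,"az":0},
    {"claw":0.5,"tx":0,"ty":0,"tz":-0.015,"ax":0,"ay":0,"az":0},
    {"claw":0.5,"tx":-0.011,"ty":-0.0165,"tz":0,"ax":0,"ay":0,"az":0},
    {"claw":0.5,"tx":-0.011,"ty":-0.0165,"tz":0,"ax":0,"ay":0,"az":0},
    {"claw":0.5,"tx":-0.011,"ty":-0.0165,"tz":0,"ax":0,"ay":0,"az":0},
    {"claw":0.5,"tx":-0.011,"ty":-0.0165,"tz":0,"ax":0,"ay":0,"az":0},
    {"claw":0.5,"tx":0,"ty":0,"tz":0,"ax":0,"ay":0,"az":0},
    {"claw":0.5,"tx":0,"ty":0,"tz":0,"ax":0,"ay":0,"az":0},
    {"claw":0.5,"tx":0,"ty":0,"tz":0,"ax":0,"ay":0,"az":0}
  ]
}}

```text
clock: 20.02
tcp_pos: [0.4733, -0.1377, 0.2642]
orientation: [3.123, 0.334, 0.002]
contact_force: [-0.5, 0.6, 0.3]
grip_width: 0.0428
gripper_force: 0.0
```

Run:
```python
from h import *
find(["bolt_a","tongue_a"],"wrist",save="w7.png")
print(r.get_obs()["grip_width"])
twist([.4724,-.1374,.201],12.2,10)
```

```text
wrist tip_of bolt_a 0.72 [ 0.51   -0.127   0.0153]
wrist tip_of bolt_a 0.72 [ 0.5308 -0.1956  0.012 ]
wrist tip_of bolt_a 0.61 [ 0.4994 -0.0656  0.0096]
wrist tip_of tongue_a 0.8 [ 0.4703 -0.1341  0.0475]
wrist tip_of tongue_a 0.69 [ 0.4843 -0.2045  0.0405]
wrist tip_of tongue_a 0.64 [ 0.4626 -0.0739  0.0499]
0.04293438418398031
at [ 0.4734 -0.1379  0.2638] yaw 12.17 t 20.17 F [ 0.6  0.2 -0.2]
total [-0.0009 -0.0007  0.0628] [ 0.03 -0.04 -0.03]  per row [-0.0001 -0.0001  0.0063] [ 0. -0. -0.]
```

View pics/w7.png

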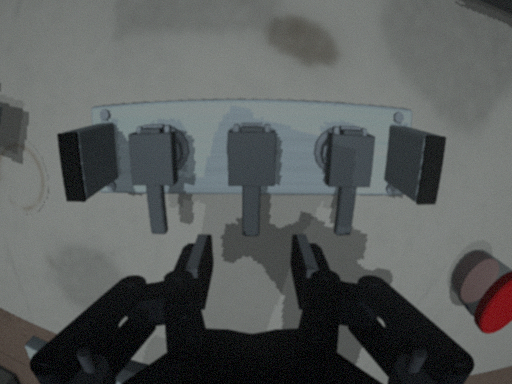

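The middle tongue at (251,212) lies centred between the fingers at (205,245) and (298,245). I'm descending and pinching.

>>> {"method": "arm_command", "body": {
  "plan": [
    {"claw":0.5,"tx":-0.001,"ty":0,"tz":0.015,"ax":0,"ay":0,"az":0},
    {"claw":0.5,"tx":0,"ty":0,"tz":0.018,"ax":0,"ay":0,"az":0},
    {"claw":0.5,"tx":0,"ty":0,"tz":0.015,"ax":0,"ay":0,"az":0},
    {"claw":0.5,"tx":0,"ty":0,"tz":0.01,"ax":0,"ay":0,"az":0},
    {"claw":0.5,"tx":0,"ty":0,"tz":0.005,"ax":0,"ay":0,"az":0},
    {"claw":0.5,"tx":0,"ty":0,"tz":0,"ax":0,"ay":0,"az":0},
    {"claw":1,"tx":0,"ty":0,"tz":0,"ax":0,"ay":0,"az":0},
    {"claw":1,"tx":0,"ty":0,"tz":0,"ax":0,"ay":0,"az":0},
    {"claw":1,"tx":0,"ty":0,"tz":0,"ax":0,"ay":0,"az":0},
    {"claw":1,"tx":0,"ty":0,"tz":0,"ax":0,"ay":0,"az":0}
  ],
  "squeeze": 25
}}

```text
clock: 21.0
tcp_pos: [0.4721, -0.1375, 0.2013]
orientation: [3.123, 0.334, 0.002]
contact_force: [-0.1, -0.2, 0.3]
grip_width: 0.0112
gripper_force: 28.9
```

Run:
```python
from h import *
b=np.arctan2(.006,.063);R0=np.hypot(.063,.006)
th=np.linspace(0,1.1,21); dx=R0*(np.cos(b)-np.cos(b+th)); dz=R0*(np.sin(b+th)-np.sin(b))
print(np.round(np.c_[np.diff(dx),-np.diff(dz)]*1e3,1).tolist(), dx[-1],dz[-1])
```

```text
[[0.4, -3.5], [0.6, -3.4], [0.8, -3.4], [1.0, -3.3], [1.2, -3.3], [1.3, -3.2], [1.5, -3.1], [1.7, -3.0], [1.9, -2.9], [2.0, -2.8], [2.2, -2.7], [2.3, -2.6], [2.5, -2.5], [2.6, -2.3], [2.7, -2.2], [2.8, -2.0], [2.9, -1.9], [3.0, -1.7], [3.1, -1.5], [3.2, -1.4]] 0.03977068851055724 0.05286764041242389
```

Gripped: 11.2 mm wide, as the tongue should be. I'm lifting along the hinge arc.

>>> {"method": "arm_command", "body": {
  "plan": [
    {"claw":1,"tx":0.0004,"ty":0,"tz":-0.0035,"ax":0,"ay":0,"az":0},
    {"claw":1,"tx":0.0006,"ty":0,"tz":-0.0034,"ax":0,"ay":0,"az":0},
    {"claw":1,"tx":0.0008,"ty":0,"tz":-0.0034,"ax":0,"ay":0,"az":0},
    {"claw":1,"tx":0.001,"ty":0,"tz":-0.0033,"ax":0,"ay":0,"az":0},
    {"claw":1,"tx":0.0012,"ty":0,"tz":-0.0033,"ax":0,"ay":0,"az":0},
    {"claw":1,"tx":0.0013,"ty":0,"tz":-0.0032,"ax":0,"ay":0,"az":0},
    {"claw":1,"tx":0.0015,"ty":0,"tz":-0.0031,"ax":0,"ay":0,"az":0},
    {"claw":1,"tx":0.0017,"ty":0,"tz":-0.003,"ax":0,"ay":0,"az":0},
    {"claw":1,"tx":0.0019,"ty":0,"tz":-0.0029,"ax":0,"ay":0,"az":0},
    {"claw":1,"tx":0.002,"ty":0,"tz":-0.0028,"ax":0,"ay":0,"az":0}
  ]
}}

```text
clock: 21.83
tcp_pos: [0.4834, -0.135, 0.2325]
orientation: [3.124, 0.334, -0.003]
contact_force: [0.5, -2.0, -5.6]
grip_width: 0.0109
gripper_force: 27.9
```

>>> {"method": "arm_command", "body": {
  "plan": [
    {"claw":1,"tx":0.0022,"ty":0,"tz":-0.0027,"ax":0,"ay":0,"az":0},
    {"claw":1,"tx":0.0023,"ty":0,"tz":-0.0026,"ax":0,"ay":0,"az":0},
    {"claw":1,"tx":0.0025,"ty":0,"tz":-0.0025,"ax":0,"ay":0,"az":0},
    {"claw":1,"tx":0.0026,"ty":0,"tz":-0.0023,"ax":0,"ay":0,"az":0},
    {"claw":1,"tx":0.0027,"ty":0,"tz":-0.0022,"ax":0,"ay":0,"az":0},
    {"claw":1,"tx":0.0028,"ty":0,"tz":-0.002,"ax":0,"ay":0,"az":0},
    {"claw":1,"tx":0.0029,"ty":0,"tz":-0.0019,"ax":0,"ay":0,"az":0},
    {"claw":1,"tx":0.003,"ty":0,"tz":-0.0017,"ax":0,"ay":0,"az":0},
    {"claw":1,"tx":0.0031,"ty":0,"tz":-0.0015,"ax":0,"ay":0,"az":0},
    {"claw":1,"tx":0.0032,"ty":0,"tz":-0.0014,"ax":0,"ay":0,"az":0}
  ]
}}

```text
clock: 22.67
tcp_pos: [0.5102, -0.1293, 0.2532]
orientation: [3.124, 0.334, -0.003]
contact_force: [-4.5, -4.3, -4.4]
grip_width: 0.0115
gripper_force: 27.8
```

Run:
```python
from h import *
find(["tongue_a","glass_plate"],"wrist",save="w8.png")
find(["tongue_a","glass_plate","rest"],"side")
o=r.get_obs(); print(o["tcp_pos"],o["grip_width"],o["gripper_force"],o["contact_force"])
```

```text
wrist tip_of tongue_a 0.95 [ 0.4842 -0.204   0.0411]
wrist tip_of tongue_a 0.86 [ 0.5026 -0.1288  0.0939]
wrist tip_of tongue_a 0.81 [ 0.4619 -0.073   0.0494]
side tip_of tongue_a 0.42 [ 0.4805 -0.1999  0.0438]
side tip_of tongue_a 0.38 [ 0.5074 -0.1362  0.0968]
side tip_of glass_plate 0.69 [0.5049 0.2212 0.0269]
side tip_of rest 0.89 [0.5114 0.2247 0.0024]
[ 0.51052971 -0.12919917  0.25344499] 0.011382610454499923 27.968569099903107 [-2.73837953 -4.14191223 -3.56984166]
```

View pics/w8.png

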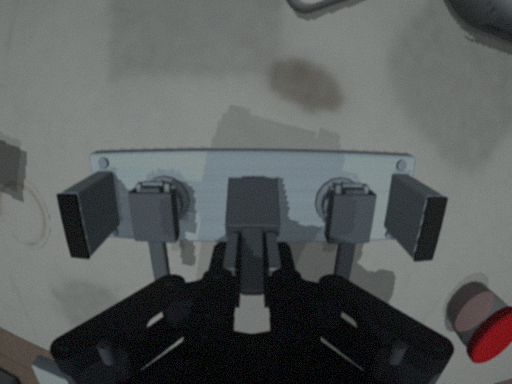

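The middle cap is up in the grip at (252,235), its tongue at z about 0.095 (about 1.05 rad). Both other caps are shut and the plate is on its rest. I hold still for one call, then hand in.

>>> {"method": "arm_command", "body": {
  "plan": [
    {"claw":1,"tx":0,"ty":0,"tz":0,"ax":0,"ay":0,"az":0},
    {"claw":1,"tx":0,"ty":0,"tz":0,"ax":0,"ay":0,"az":0},
    {"claw":1,"tx":0,"ty":0,"tz":0,"ax":0,"ay":0,"az":0},
    {"claw":1,"tx":0,"ty":0,"tz":0,"ax":0,"ay":0,"az":0},
    {"claw":1,"tx":0,"ty":0,"tz":0,"ax":0,"ay":0,"az":0},
    {"claw":1,"tx":0,"ty":0,"tz":0,"ax":0,"ay":0,"az":0},
    {"claw":1,"tx":0,"ty":0,"tz":0,"ax":0,"ay":0,"az":0},
    {"claw":1,"tx":0,"ty":0,"tz":0,"ax":0,"ay":0,"az":0},
    {"claw":1,"tx":0,"ty":0,"tz":0,"ax":0,"ay":0,"az":0},
    {"claw":1,"tx":0,"ty":0,"tz":0,"ax":0,"ay":0,"az":0}
  ]
}}

```text
clock: 23.85
tcp_pos: [0.5105, -0.1292, 0.2535]
orientation: [3.123, 0.334, -0.0]
contact_force: [-2.6, -3.6, -1.4]
grip_width: 0.0113
gripper_force: 28.0
```

```bash
python3 -c "
from bench import r
print(r.hand_in())"
```

```text
the job is handed in; nothing more can be done
None
```

Job handed in at about 24 s (no verdict was returned): the plate lies centred on the rest, the taps showed the middle bolt is the loose one, and its cap is held up at about 1.05 rad by my estimate, with the other two caps shut.

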